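Unpin the clamp flap and hold it at its balance point

TASK

Draw the locking pin out of the clamp jig and lay it in the notch of the pin rest, let go of it there, then swing the flap up gently to its balance point, a little past upright, without letting it drop or fall over the back. Finish while holding the flap still at the balance point with the gripper, so that the bed below can be worked on; leave the other things on the table where they are.

Things in the scene. Friction and masses are not known exactly. Their poses are not given: they have to be found in the camera images.
- clamp_jig: Fixed aluminium base plate 160 (x) by 170 (y) mm, top at 14 mm, with a cork-topped bed, a steel clevis (two lugs, top at 54 mm) at its front right corner and a hinged flap over it. Origin on the table; the plate reaches from it 65 mm to -x, 95 mm to +x, 85 mm to each side. Own +x points from handle to hinge, +y to the left seen from the robot.
- bore (a point): Middle of the clevis bore (10.5 mm wide) in the jig, 40 mm above the table, bore axis along the jig's y. The lugs reach 18 mm to each side of it along y.
- lock_pin: Loose pin, 45 g: black knob 18 mm thick, 30 mm long; steel shank 8 mm thick, 54 mm long. Origin in the knob's middle; own +y along the shank (tip at 69 mm). At the start it lies level in the bore, knob on the jig's -y side (right), 41 mm from the bore's middle, and locks the flap. It slides out straight along the jig's -y, clear after 50 mm, almost without force.
- pin_shank (a point): Middle of the pin's shank, on its axis, 41 mm from the knob's middle; in the bore at the start.
- pin_rest: Fixed block, 36 by 36 mm and 50 mm high on a 60 by 56 mm foot, with a notch 14 mm wide and 14 mm deep, open at the top and at both ends, running along the block's y. Origin on the table below its middle.
- notch (a point): Middle of the notch, 40 mm above the table, 4 mm over the notch floor: where the middle of the shank lies when the pin is parked (knob off either end).
- clamp_flap (a joint): Flap angle about its hinge (axis along the jig's y, almost frictionless): 0 closed and level, grows as the handle swings up and back, 1.57 upright, stop at 2.35. Owing to the steel pressure block under it the flap (about 0.6 kg) balances at 1.72 rad, leaning back past upright; short of that it falls shut, beyond it over the back.
- flap_hinge (a point): Point on the flap's hinge axis, 62 mm above the table, in line with the middle of the handle bar.
- flap_bar (a point): Middle of the flap's handle bar: round steel, 12 mm thick, along the jig's y, 78 mm clear between its side arms; 166 mm from the hinge axis and level with it (62 mm) when closed; 60 mm clear gap between bar and flap edge. It can be pinched from above, a finger on either side, and turns between the fingers as the flap swings.
- needle_box: Loose flat box 38 x 58 x 12 mm, a bystander; origin under its centre.
- snips_yellow: Loose thread snips 32 x 106 x 15 mm, a bystander; origin under its centre.
- pattern_weight_1: Loose pattern weight 38 x 85 x 27 mm, a bystander; origin under its centre.
- tailor_chalk: Loose three-cornered chalk 37 x 44 x 8 mm, a bystander; origin under its centre.
- bobbin_1: Loose bobbin 21 mm in diameter, 11 mm high, a bystander; origin under its centre.

How it is judged:
On the way, in this order (a step that is already met when the one before it is completed fails the run):
1. the pin is drawn clear of the bore with the flap still closed (distance between pin_shank and bore above 0.05 m and value of joint clamp_flap below 0.15 rad), for 0.1 s.
2. the pin lies in the notch of the rest, let go (x of pin_shank in the frame of notch between -0.007 and 0.007 m and y of pin_shank in the frame of notch between -0.02 and 0.02 m and z of pin_shank in the frame of notch between -0.005 and 0.005 m and angle between the y axis of lock_pin and the y axis of pin_rest, either way round below 0.2 rad and contact force between each of the arm, the fingers and lock_pin below 0.1 N and linear speed of lock_pin below 0.03 m/s and value of joint clamp_flap below 0.15 rad), for 0.2 s.
3. the flap is swung halfway up (value of joint clamp_flap above 0.8 rad).
At the end, for the whole second after the job is handed in: The pin lies untouched in the notch (shank middle within 7 mm sideways, 20 mm along and 5 mm in height of the notch's middle, in line within 0.2 rad), and the fingers hold the flap (over 1 N) still within 0.08 rad of its balance angle of 1.72 rad (x of pin_shank in the frame of notch between -0.007 and 0.007 m and y of pin_shank in the frame of notch between -0.02 and 0.02 m and z of pin_shank in the frame of notch between -0.005 and 0.005 m and angle between the y axis of lock_pin and the y axis of pin_rest, either way round below 0.2 rad and contact force between each of the arm, the fingers and lock_pin below 0.1 N and linear speed of lock_pin below 0.03 m/s and value of joint clamp_flap between 1.64 and 1.8 rad and velocity of joint clamp_flap between -0.1 and 0.1 rad/s and contact force between the fingers and clamp_flap above 1 N); the arm keeps its last pose, push and grip.
It fails at once if the flap drops, is flung or slams (faster than 4 rad/s) (velocity of joint clamp_flap above 4 rad/s or velocity of joint clamp_flap below -4 rad/s).
It fails at once if the flap falls over the back (value of joint clamp_flap above 2.15 rad).
It fails at once if a bystander is moved more than 30 mm (distance of any of needle_box, snips_yellow, pattern_weight_1, tailor_chalk, bobbin_1 from where it was at the start of the episode above 0.03 m).
It also fails if it takes over 61 s, if anything falls off the work surface, if the arm or the gripper's body presses on something with over 40 N, if the wrist force passes 120 N, or if a joint passes its speed limit or range.

ROBOT

A 6-joint arm with a two-finger parallel gripper is mounted at the origin on a cart in front of the work surface, level with it; the furniture and walls round the work are solid. World frame = base frame: x ahead of the robot, y to its left, z up, the work surface at z = 0. Lengths are in m, angles in rad, forces in N, time in s.
With the tool pointing down it reaches from about 0.325 to 0.925 m from the base axis. Payload 3.1 kg.
Tool frame: the origin (TCP) lies between the finger pads; the fingertips stand bot.tip_reach ahead of it and the grasp point (between the pads) lies 8 mm behind it (bot.tip_reach is the distance from the TCP to the fingertips, in m); z points along the fingers, y is the line along which they close (so a half turn about z gives the same grasp; the last joint's range is limited). The gripper opens to 85 mm and grips with 20 to 120 N. Pads are 22 mm wide; open, the fingers measure 114 mm over their backs; the gripper's body (76 mm by 85 mm) begins 54 mm behind the grasp point. The pads swing forward as they close: fully open they stand 13 mm farther back than shut.
Start: joints at [-1.45, 0.217, 1.613, -0, 1.311, -0.112], TCP at [0.144, -0.608, 0.242] pointing down, gripper open.
Joint ranges: [-2.75, 2.75], [-0.78, 2.1], [0.31, 2.55], [-1.13, 4.27], [0.13, 2.63], [-2.58, 2.58]. Speed limits (rad/s): [2.79, 2.79, 3.14, 3.14, 3.14, 3.14].

INTERFACE

Orientations are given as [roll, pitch, yaw] about the fixed x, y, z axes, in that order (R = Rz(yaw) Ry(pitch) Rx(roll)).
In Python, from cell import bot gives the robot as it stands. The module is installed in compiled form; this text tells all that it offers.
- The arm moves only by the tool shift_gripper, called after "Request:" by a JSON object that holds its "op" and its "data", one argument or row to a line. Schema: {"type":"object","properties":{"rows":{"type":"object","properties":{"deltas":{"type":"array","items":{"type":"array","items":{"type":"number"},"minItems":5,"maxItems":5},"minItems":1,"maxItems":10}},"additionalProperties":false,"required":["deltas"]},"only":{"type":"string"},"quiet":{"type":"boolean"},"lines":{"type":"string"}},"required":["rows"],"additionalProperties":false}. rows is an object whose key "deltas" holds a list of rows, 1 to 10 of them, each of 5 numbers: the finger opening in m, then dx, dy, dz in units of 5 mm, then a turn about the tool's z in units of 0.2 rad; each row is the pose to reach, as a shift and turn from the pose commanded when the call began, along the tool's axes at that moment; what a row does not reach only later rows make up. A row lasts 1/8 s, in which the tool goes at most 0.0625 m and 0.188 rad, less where a joint would pass 70% of its speed; a pose out of reach is approached as far as the arm can. The fingers move at their own pace and stop on an object; the grip force is fixed at half the most. Time passes only in rows, so rows that do not move let the fingers close. The tool returns the time, the measured TCP pose, the force, the opening and the grip force at its end. only (a regular expression) keeps the lines of the reply that match it, lines (a string "A,B") keeps lines A to B, and quiet returns only ok. Input that does not fit is refused with a message, and nothing moves.
- bot.get_state(): the state, without advancing time (a new reading comes with each control period).
- bot.camera(name): name is "side" or "top"; returns a dict with "pixels" (384x512x3 uint8, blue, green, red), "z_map" (384x512 float32, m along the optical axis (not along the pixel's ray), 0 where there is no reading), "fx", "fy", "cx", "cy" (pixels), "k1" (the pictures are not rectified: a ray, as slopes to the right and down, at radius r is drawn at 1 + k1 r^2 times it, then the intrinsics apply), "T" (4x4, takes a point from camera to world coordinates). Camera axes: x right, y down, z forward; pixel columns grow to the right and rows downward; lengths in m; the calibration is good to about 2 mm. A picture is of the moment at which its call begins.
- bot.sign_off(): hands the job in; it is judged then, once.
The state is a dict: "clock": time; "joint_pos": joint angles; "qd": joint speeds; "effort": joint torques, N m; "position": TCP position; "tcp_rot": TCP orientation; "ft_force": force on the tool from outside, world axes, zero at the start; "moment": the same for the moment, N m; "opening": finger opening in m; "gripper_force": force on a finger pad.
Only numpy, scipy, OpenCV 4.12 (cv2) and the standard library are available. Lean on these libraries where they do the work, as an engineer would, in place of code of your own. Each camera call takes 0.05 s, during which the arm holds its last target. There are 200 camera calls.

## Working session

There is one attempt and no reset: what is moved stays moved. The work goes in short steps, Python scripts to look and compute and a tool call to move; the robot and the scene stay as the last step left them, time stands still between calls to the robot, and variables do not carry over. Pictures are saved under pics/ and viewed, at most 10 in all, crops included, and the job is handed in when it is done.

```bash
mkdir -p pics; cat > h.py <<'E'
import numpy as np, cv2
from cell import bot
def snap(n):
    c=bot.camera(n); np.savez(f'/tmp/{n}.npz',**{k:np.array(v) for k,v in c.items()}); return c
def load(n): return np.load(f'/tmp/{n}.npz')
def ray(c,u,v):
    a=np.array([(u-c['cx'])/c['fx'],(v-c['cy'])/c['fy']]);s=a.copy()
    for _ in range(20): s=a/(1+c['k1']*(s@s))
    return s
def pt(c,u,v,d=None):
    s=ray(c,u,v); d=c['z_map'][int(round(v)),int(round(u))] if d is None else d
    return (c['T']@np.array([s[0]*d,s[1]*d,d,1]))[:3]
def ptz(c,u,v,z):
    s=ray(c,u,v); r=c['T'][:3,:3]@np.array([s[0],s[1],1]);o=c['T'][:3,3]
    return o+r*(z-o[2])/r[2]
def cloud(c):
    v,u=np.mgrid[0:384,0:512]; a=np.stack([(u-c['cx'])/c['fx'],(v-c['cy'])/c['fy']],-1);s=a.copy()
    for _ in range(20): s=a/(1+c['k1']*(s**2).sum(-1,keepdims=True))
    d=c['z_map']; P=np.stack([s[...,0]*d,s[...,1]*d,d],-1)
    return P@c['T'][:3,:3].T+c['T'][:3,3]
E
python3 - <<'E'
from h import *
for n in('top','side'):
    c=snap(n); cv2.imwrite(f'pics/{n}0.png',cv2.resize(c['pixels'],None,fx=1.5,fy=1.5)); print(n,c['T'].round(3).tolist(),c['fx'],c['k1'])
print(bot.get_state(),bot.tip_reach)
E
```

```text
top [[0.02, -0.982, 0.188, 0.341], [-0.999, -0.026, -0.029, -0.1], [0.034, -0.187, -0.982, 0.92], [0.0, 0.0, 0.0, 1.0]] 428.25282026894183 -0.08245785515876397
side [[-0.971, -0.154, 0.183, 0.378], [-0.239, 0.608, -0.757, 0.514], [0.005, -0.779, -0.627, 0.606], [0.0, 0.0, 0.0, 1.0]] 389.50278598160804 -0.12107115913971415
{'clock': 0.1, 'joint_pos': array([-1.45014517e+00,  2.17689127e-01,  1.61477967e+00,  2.77361234e-05,
        1.31130752e+00, -1.12205465e-01]), 'qd': array([-9.13604840e-05, -2.90208467e-03, -3.59999422e-03, -1.04807400e-03,
        4.45412043e-04,  3.97526115e-04]), 'effort': array([-8.43037851e-04, -3.98075902e+01, -3.04969132e+01, -1.51591944e-04,
        4.27898514e-03,  4.63024392e-06]), 'position': array([ 0.14416348, -0.6074147 ,  0.24108924]), 'tcp_rot': array([-3.13942572e+00, -2.71128305e-04,  2.32849179e-01]), 'ft_force': array([-0.5561935 ,  0.0320921 , -1.50584159]), 'moment': array([-0.00970738,  0.02645659, -0.01789015]), 'gripper_force': 0.0, 'opening': 0.08516300027845701} 0.011
```

View pics/top0.png

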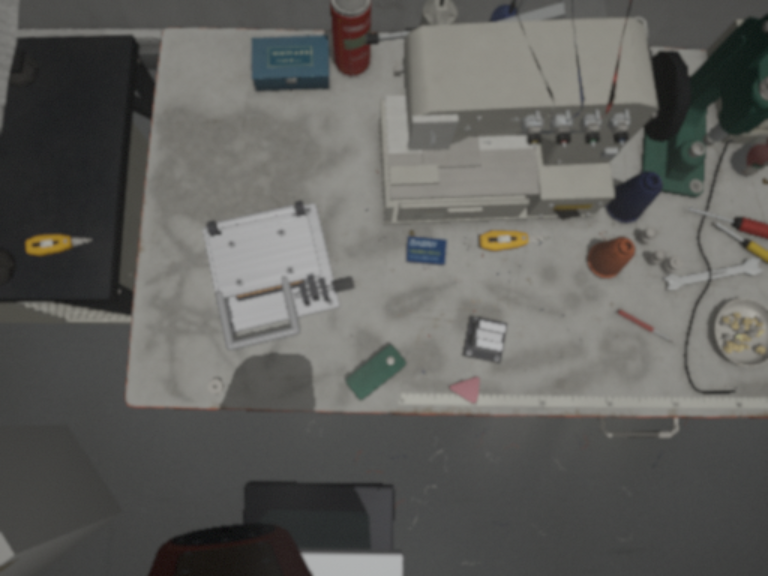

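View pics/side0.png

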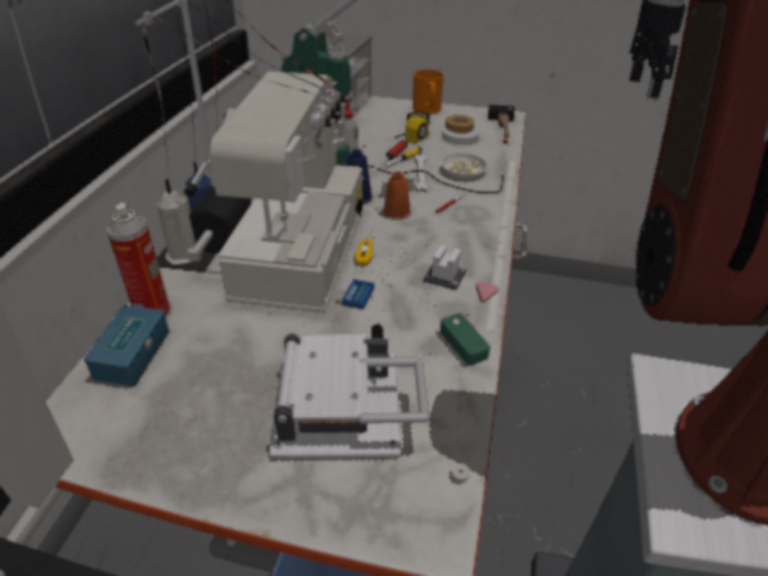

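Top view (1.5x): jig at about (270,275), handle bar at (262,335), knob at (343,284), pin rest at (486,338). The weight is at (376,370), chalk at (465,390), needle box at (426,250), snips at (503,240) and bobbin at (216,385). The side view shows the same layout. Next I'll enlarge the jig and rest.

```bash
python3 - <<'E'
from h import *
c=load('top'); im=c['pixels']
a=cv2.resize(im[130:240,130:242],None,fx=5,fy=5,interpolation=cv2.INTER_CUBIC)
b=cv2.resize(im[205:250,300:346],None,fx=5,fy=5,interpolation=cv2.INTER_CUBIC)
o=np.zeros((550,800,3),np.uint8);o[:,:560]=a;o[:225,565:795]=b
cv2.imwrite('pics/crop.png',o)
P=cloud(c)
def reg(u0,u1,v0,v1,z0,z1):
    Q=P[v0:v1,u0:u1].reshape(-1,3);Q=Q[(Q[:,2]>z0)&(Q[:,2]<z1)];return Q
Q=reg(305,342,205,245,.045,.056)
r=cv2.minAreaRect((Q[:,:2]*1000).astype(np.float32));print('rest',r,len(Q),Q.mean(0))
Q=reg(218,242,180,200,.03,.056);print('knob',len(Q),Q.mean(0),Q.min(0),Q.max(0))
print(cv2.minAreaRect((Q[:,:2]*1000).astype(np.float32)))
for v in range(178,200):print(v,(P[v,214:240,2]*1000).astype(int))
E
```

```text
rest ((447.8690490722656, -272.711669921875), (36.044288635253906, 36.484012603759766), 80.517333984375) 196 [ 0.44756378 -0.2725594   0.04969642]
knob 138 [ 0.51376234 -0.06515449  0.04489342] [ 0.49599052 -0.08211369  0.03360843] [ 0.5280675  -0.0465061   0.05505312]
((513.3148193359375, -61.864097595214844), (20.06422233581543, 41.33498001098633), 23.05436897277832)
178 [11 14 11 15 15 12  1  0 -1  1 -2  0  0  1 -2  0  0  0  3  0  1 -3 -1 -1
 -1  0]
179 [ 14  15  13  15  11  14   0   1   1   2 919   0  -1   0  -1   3   1  -1
   1   2   2   0  -2   2   1   0]
180 [ 11   9  12  11  13 919  10  -1  -1   0   2   2   0   0   1   2   0  -3
   0   0   3   1   0   0   2   0]
181 [12 12 13 14 16 11 12  0 -1 -2 -2 -1  1  0  0  0  0  1  0  0 -1  0 -1  0
 -2  0]
182 [ 11  15  15  15  14  12  12   0   0 919  -2   0   2   0  -1   0  -1   0
   1   2   0   0   1   0   1  -2]
183 [ 15  14  13  14  14  14  14   0   0 919   0  -1   0   0  -1   1  -2   1
  -1   0  -1   1   0   0   0  -1]
184 [11 11 13 11 12 16 15 15  1  0  0  0 -2 -1 -1  0  0  0  0 37  1  2 -1  0
  0  0]
185 [53 53 15 13 13 11 10 13 
[... 571 characters left out ...]
53 52 52 54 40 41 43 40 45 45 47 47 46 44 44 45 42 43 40 42 42 38  0 -3
  1  0]
193 [54 51 54 53 39 38 38 36 46 42 43 43 42 41 43 44 37 36  2 -1 -1 -3  0 -1
  2 -5]
194 [52 55 54 54 11  8 15 14 41 43 42 41 38  0  0  0  0  1 -3 -2  0 -1  0  1
  0  0]
195 [52 56 52 54 27 13 14 12 13 14 -2 -1  0  0 -1  0  0 -1  0  0  1  0  0 -1
  0 -1]
196 [13 54 51 54 55 15 13 14 12 11 13 -4  1  0 -1 -3  0  0  2  0  2  1  0  0
  0  1]
197 [15 53 54 54 54 12 14 12 14 14 11 -1  0  0  2  0  0  1  1  3  0  1  2  1
  0 -1]
198 [ 12 919  48  48  44  14  12  13  12  14  16   0   1   2  -1  -2  -1   1
  -2   1   1  -1   1  -2  -3   0]
199 [10 39 37 33 33 16 16 15 11 13 10  2  0 -1  0  0  1 -3 -1  0  2 -1  0  0
 -1  0]
```

View pics/crop.png

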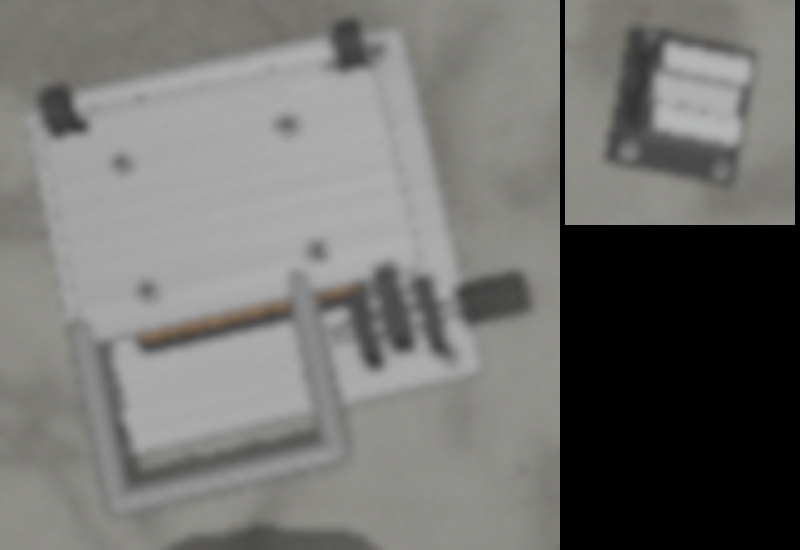

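The crop shows the bar running from (115,500) to (340,455), the knob at (465,305)–(528,290) and the lugs at (365–440,270–365). The rest's notch runs roughly left to right, dropping slightly to the right. Next is fitting the yaws and key points.

```bash
python3 - <<'E'
from h import *
c=load('top');P=cloud(c)
def reg(u0,u1,v0,v1,z0,z1):
    Q=P[v0:v1,u0:u1].reshape(-1,3);return Q[(Q[:,2]>z0)&(Q[:,2]<z1)]
Q=reg(130,228,130,215,.008,.08)  # jig whole incl. flap
F=reg(130,228,130,240,.058,.085)
print('flap z',np.percentile(F[:,2],[5,25,50,75,95]))
def rect(Q,n):
    r=cv2.minAreaRect((Q[:,:2]*1000).astype(np.float32));print(n,r,len(Q))
rect(F,'flap+bar')
pl=reg(130,228,130,215,.009,.018);rect(pl,'plate')
# bar: between arms, crop px (150..305, 495..463)/5+130
B=[];
for k in range(100):
    pass
for u in range(162,192):
    v0=int(round((495-(u-130-30)*5*45/225*1)/5+130)) if 0 else int(round((497-((u-130)*5-115)*0.2)/5+130))
    col=P[v0-6:v0+7,u]; m=(col[:,2]>.055)&(col[:,2]<.08)
    if m.sum()>1: B.append(col[m])
B=np.concatenate(B);print('bar',len(B),B.mean(0),B[:,2].max(),np.percentile(B[:,2],90))
A=np.polyfit(B[:,1],B[:,0],1);print('bar yaw',np.degrees(np.arctan(-A[0])))
rect(B,'bar')
K=P[184:196,221:237].reshape(-1,3);K=K[(K[:,2]>.034)&(K[:,2]<.052)]
A=np.polyfit(K[:,1],K[:,0],1);print('knob yaw',np.degrees(np.arctan(-A[0])),K.mean(0))
rect(K,'knob')
for v,u in((268,487),(272,526),(318,466),(313,528)):
    print('knobcorner',ptz(c,u/5+130-.4,v/5+130-.4,.042))
for u,v in((740,105),(650,100)): print(ptz(c,(u-565)/5+300,v/5+205,.04))
print('notch floor px', P[205:245,305:342,2][8:26:1,12:34:3].__mul__(1000).astype(int))
print(ptz(c,(115/5+130),(500/5+130),.062),ptz(c,340/5+130,455/5+130,.062))
E
```

```text
flap z [0.06305515 0.06469457 0.06585312 0.06705365 0.06901375]
flap+bar ((522.9261474609375, 36.57847595214844), (185.62603759765625, 145.27513122558594), 13.561124801635742) 4134
plate ((543.47412109375, 39.43707275390625), (160.7353973388672, 169.40097045898438), 15.116196632385254) 1490
bar 184 [0.43508997 0.03213954 0.06642881] 0.07202222681229631 0.06882500414562107
bar yaw 15.277627817051528
bar ((435.5823669433594, 32.28872299194336), (12.009191513061523, 61.71467590332031), 15.943116188049316) 184
knob yaw 9.817303979051175 [ 0.51462694 -0.06735205  0.04520933]
knob ((515.3385620117188, -66.67633056640625), (17.87076187133789, 30.72014808654785), 17.495777130126953) 122
knobcorner [ 0.52858218 -0.0648388   0.042     ]
knobcorner [ 0.52731883 -0.08120089  0.042     ]
knobcorner [ 0.50704829 -0.05680704  0.042     ]
knobcorner [ 0.50986536 -0.08255461  0.042     ]
[ 0.44420099 -0.29202403  0.04      ]
[ 0.44544955 -0.25420997  0.04      ]
notch floor px [[11  5  5  6  0  0 -2  0]
 [ 9 50 48  8  5  7 -1  0]
 [ 8 49 51 48  7  7  6  0]
 [18 49 48 48 49 50 10 -1]
 [20 51 50 48 51 52 49  2]
 [24 50 50 49 53 50 51 -1]
 [28 45 50 48 47 51 52 -1]
 [28 36 39 49 52 49 46 -1]
 [30 33 37 39 45 48 50 -1]
 [31 34 36 35 36 38 46  0]
 [36 34 35 35 36 36  9  0]
 [38 32 35 34 36 36 10 -2]
 [36 37 38 36 33 37  4 -1]
 [44 50 35 35 37 33  8 -1]
 [42 48 50 50 35 37  3  0]
 [47 50 51 49 49 37  8  0]
 [45 51 49 51 49 48  4  1]
 [49 49 52 48 47 51  6  0]]
[0.42454509 0.07932091 0.062     ] [ 0.44506869 -0.00995011  0.062     ]
```

```bash
cat >> h.py <<'E'
from scipy.spatial.transform import Rotation as Ro
def go(x,y,z,yaw=None):
    s=bot.get_state();R=Ro.from_euler('xyz',s['tcp_rot']).as_matrix()
    print('d',(R.T@(np.array([x,y,z])-s['position'])).round(4),'turn',None if yaw is None else round(-(yaw-s['tcp_rot'][2]),3))
def st():
    s=bot.get_state();print(round(s['clock'],2),s['position'].round(4),s['tcp_rot'].round(4),s['ft_force'].round(1),round(s['opening'],4),s['gripper_force'],s['joint_pos'].round(2))
E
python3 -c "
from h import *
go(.515,-.067,.13,1.835)"
```

```text
d [ 0.4855 -0.44    0.1122] turn -1.602
```

Units first: shifts go in units of 5 mm and turns go in units of 0.2 rad. So 0.4855 m is 97.1, -0.44 m is -88, -1.602 rad is -8.01.

Request:
{"op": "shift_gripper", "data": {
  "rows": {"deltas": [[0.05, 10, -8.8, 1, -0.85], [0.05, 20, -18, 2, -1.7], [0.05, 30, -27, 4, -2.55], [0.05, 40, -36, 6, -3.4], [0.05, 50, -45, 8, -4.25], [0.05, 60, -54, 10, -5.1], [0.05, 70, -63, 12, -5.95], [0.05, 79, -72, 14, -6.8], [0.05, 88, -80, 18, -7.5], [0.05, 97.1, -88, 22.44, -8.01]]}
}}

```text
clock: 1.35
position: [0.4934, -0.0988, 0.1429]
tcp_rot: [3.141, 0.001, 1.839]
ft_force: [1.0, 0.3, -0.5]
opening: 0.0503
gripper_force: 0.0
```

```bash
python3 -c "
from h import *
st();go(.515,-.067,.032,1.835)"
```

```text
1.35 [ 0.4934 -0.0988  0.1429] [3.1406e+00 9.0000e-04 1.8387e+00] [ 1.   0.3 -0.5] 0.0503 0.0 [-0.34  0.07  1.98 -0.    1.09 -0.6 ]
d [0.0251 0.0291 0.1109] turn 0.004
```

Request:
{"op": "shift_gripper", "data": {
  "rows": {"deltas": [[0.05, 0, 0, 0, 0], [0.05, 0, 0, 0, 0]]}
}}

```text
clock: 1.6
position: [0.4919, -0.1005, 0.1426]
tcp_rot: [-3.14, -0.0, 1.835]
ft_force: [-0.1, -0.0, 0.6]
opening: 0.0495
gripper_force: 0.0
```

```bash
python3 -c "
from h import *
st();go(.515,-.067,.09,1.835)"
```

```text
1.6 [ 0.4919 -0.1005  0.1426] [-3.1402e+00 -2.0000e-04  1.8355e+00] [-0.1 -0.   0.6] 0.0495 0.0 [-0.34  0.07  1.98 -0.    1.09 -0.61]
d [0.0263 0.0311 0.0526] turn 0.0
```

Request:
{"op": "shift_gripper", "data": {
  "rows": {"deltas": [[0.05, 5.3, 6.24, 10.6, 0], [0.05, 5.3, 6.24, 10.6, 0], [0.05, 5.3, 6.24, 10.6, 0]]}
}}

```text
clock: 1.98
position: [0.5153, -0.0682, 0.0904]
tcp_rot: [-3.141, 0.001, 1.833]
ft_force: [1.1, -0.1, 0.7]
opening: 0.0498
gripper_force: 0.0
```

```bash
python3 - <<'E'
from h import *
st();go(.515,-.067,.032,1.835)
c=snap('side')
def px(c,p):
    q=np.linalg.inv(c['T'])@np.r_[p,1];s=q[:2]/q[2];s=s*(1+c['k1']*(s@s));return c['fx']*s[0]+c['cx'],c['fy']*s[1]+c['cy']
u,v=map(int,px(c,[.515,-.067,.05]));print(u,v)
cv2.imwrite('pics/a.png',cv2.resize(c['pixels'][v-60:v+50,u-80:u+80],None,fx=5,fy=5,interpolation=cv2.INTER_CUBIC))
E
```

```text
1.98 [ 0.5153 -0.0682  0.0904] [-3.1412e+00  5.0000e-04  1.8334e+00] [ 1.1 -0.1  0.7] 0.0498 0.0 [-0.27  0.18  1.97 -0.    0.99 -0.53]
d [0.0013 0.0001 0.0584] turn -0.002
251 219
```

View pics/a.png

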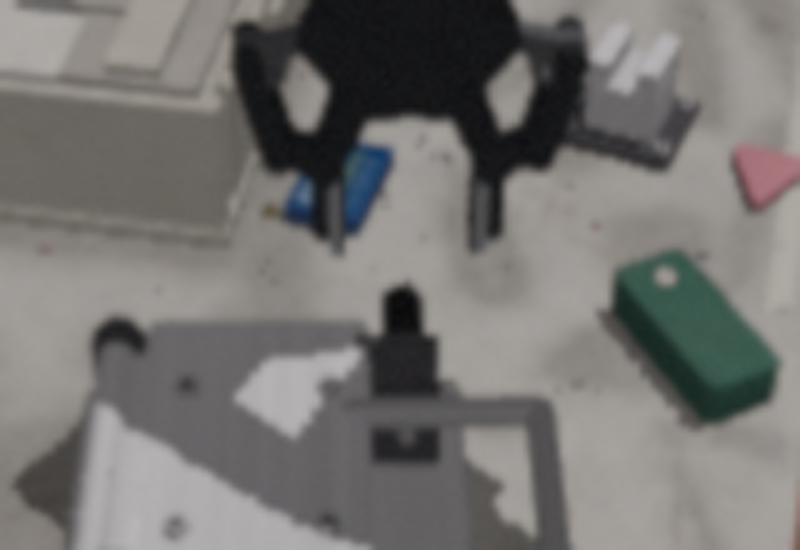

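The fingers (330 and 485) straddle the knob (403) evenly. I'll descend, close and check the force.

Converted, 0.058 m is 11.6, 0.03 m is 6.

Request:
{"op": "shift_gripper", "data": {
  "rows": {"deltas": [[0.05, 0.2, 0, 6, 0], [0.05, 0.2, 0, 11.6, 0], [0.05, 0.2, 0, 11.6, 0], [0.016, 0.2, 0, 11.6, 0], [0.01, 0.2, 0, 11.6, 0], [0.01, 0.2, 0, 11.6, 0], [0.01, 0.2, 0, 11.6, 0]]}
}}

```text
clock: 2.9
position: [0.5171, -0.0667, 0.0338]
tcp_rot: [3.138, 0.002, 1.835]
ft_force: [0.3, -2.1, 6.2]
opening: 0.0158
gripper_force: 58.8
```

```bash
python3 -c "
from h import *
st()"
```

```text
2.9 [ 0.5171 -0.0667  0.0338] [3.1384e+00 2.4000e-03 1.8351e+00] [ 0.3 -2.1  6.2] 0.0158 58.771135210990906 [-0.26  0.28  1.98 -0.    0.87 -0.53]
```

Converted, -0.03 m is -6, -0.02 m is -4.

Request:
{"op": "shift_gripper", "data": {
  "rows": {"deltas": [[0.01, -2, 0, 0, 0], [0.01, -4, 0, 0, 0], [0.01, -6, 0, 0, 0]]}
}}

```text
clock: 3.28
position: [0.5235, -0.0943, 0.0328]
tcp_rot: [3.141, -0.001, 1.834]
ft_force: [-1.0, 2.1, 4.3]
opening: 0.016
gripper_force: 58.6
```

```bash
python3 -c "
from h import *
st()
c=snap('side')
cv2.imwrite('pics/b.png',cv2.resize(c['pixels'][140:250,170:330],None,fx=5,fy=5,interpolation=cv2.INTER_CUBIC))"
```

```text
3.27 [ 0.5235 -0.0943  0.0328] [ 3.1409e+00 -1.4000e-03  1.8345e+00] [-1.   2.1  4.3] 0.016 58.5869237780571 [-0.31  0.3   1.96  0.    0.88 -0.58]
```

View pics/b.png

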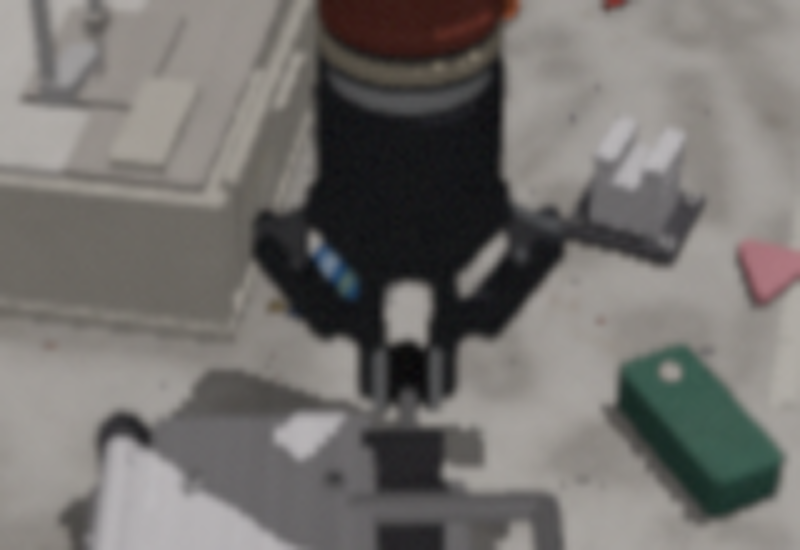

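The knob is held between the pads at (405,375), with the shank coming out behind it. Drawing it the rest of the way and lifting.

Converted, -0.07 m is -14, -0.034 m is -6.8.

Request:
{"op": "shift_gripper", "data": {
  "rows": {"deltas": [[0.01, -2, 0, 0, 0], [0.01, -4, 0, 0, 0], [0.01, -6, 0, 0, 0], [0.01, -6.8, 0, 0, 0], [0.01, -6.8, 0, 0, 0], [0.01, -6.8, 0, -6, 0], [0.01, -6.8, 0, -14, 0], [0.01, -6.8, 0, -14, 0], [0.01, -6.8, 0, -14, 0]]}
}}

```text
clock: 4.45
position: [0.5314, -0.1273, 0.1014]
tcp_rot: [-3.141, -0.001, 1.835]
ft_force: [0.5, -0.1, -0.1]
opening: 0.0164
gripper_force: 58.6
```

```bash
python3 -c "
from h import *
st();go(.441,-.3131,.10,1.571-.166)"
```

```text
4.45 [ 0.5314 -0.1273  0.1014] [-3.1407e+00 -7.0000e-04  1.8351e+00] [ 0.5 -0.1 -0.1] 0.0164 58.615357875823975 [-0.36  0.22  1.9   0.    1.02 -0.63]
d [-0.1557 -0.1358  0.0015] turn 0.43
```

Converted, -0.1557 m is -31.14, -0.1358 m is -27.16, 0.43 rad is 2.15.

Request:
{"op": "shift_gripper", "data": {
  "rows": {"deltas": [[0.01, 0, -10, 0, 0.25], [0.01, -2, -20, 0, 0.75], [0.01, -11, -25, 0, 1.5], [0.01, -22, -27.16, 0, 2.15], [0.01, -31.14, -27.16, 0, 2.15], [0.01, -31.14, -27.16, 0, 2.15], [0.01, -31.14, -27.16, 0, 2.15]]}
}}

```text
clock: 5.32
position: [0.4401, -0.3119, 0.1]
tcp_rot: [-3.138, -0.003, 1.404]
ft_force: [-0.6, 0.0, -1.1]
opening: 0.0159
gripper_force: 58.7
```

```bash
python3 - <<'E'
from h import *
st();go(.441,-.3131,.034,1.571-.166)
c=snap('top');P=cloud(c)
cv2.imwrite('pics/c.png',cv2.resize(c['pixels'][170:280,270:430],None,fx=5,fy=5,interpolation=cv2.INTER_CUBIC))
c=snap('side')
cv2.imwrite('pics/d.png',cv2.resize(c['pixels'][110:220,220:380],None,fx=5,fy=5,interpolation=cv2.INTER_CUBIC))
E
```

```text
5.33 [ 0.4401 -0.3119  0.1   ] [-3.1377e+00 -2.9000e-03  1.4045e+00] [-0.6  0.  -1.1] 0.0159 58.74826669692993 [-0.75  0.21  1.92  0.    1.02 -0.58]
d [-0.0012  0.0013  0.066 ] turn -0.001
```

View pics/d.png

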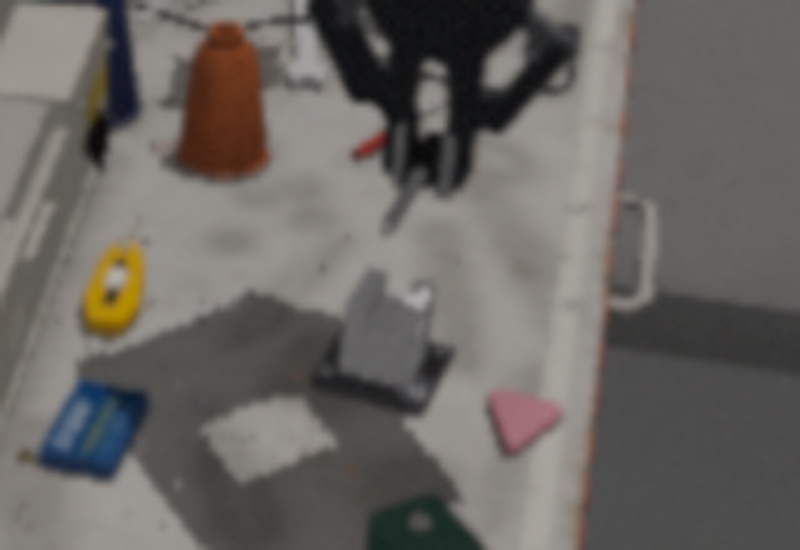

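The pin is held level, with the shank running from (418,180) to its tip at (388,230). The notch sits below it at about (395,315). I'll check the tip and notch numerically.

```bash
python3 - <<'E'
from h import *
def px(c,p):
    q=np.linalg.inv(c['T'])@np.r_[p,1];s=q[:2]/q[2];s=s*(1+c['k1']*(s@s));return c['fx']*s[0]+c['cx'],c['fy']*s[1]+c['cy']
c=load('side')
for z in(.104,.108,.112):
  u,v=px(c,[.4515,-.2439,z]);print('tip pred crop',(u-220)*5,(v-110)*5)
P=cloud(c)
for p in((395,215),(405,200),(400,210),(390,225)):print(P[int(p[1]/5+110),int(p[0]/5+220)])
Q=P[155:200,280:315].reshape(-1,3);Q=Q[(Q[:,2]>.046)&(Q[:,2]<.054)]
print('rest side',cv2.minAreaRect((Q[:,:2]*1000).astype(np.float32)),len(Q))
c=load('top');P=cloud(c)
Q=P[190:260,290:370].reshape(-1,3)
Q=Q[(Q[:,2]>.095)&(Q[:,2]<.117)&(Q[:,1]>-.283)&(Q[:,1]<-.235)]
print('shank',len(Q),Q.mean(0),np.median(Q[:,2]),Q.min(0),Q.max(0))
if len(Q)>5:
  A=np.polyfit(Q[:,1],Q[:,0],1);print(A,np.degrees(np.arctan(-A[0])),'x at y=-.2727',np.polyval(A,-.2727))
E
```

```text
tip pred crop 383.3694421020314 230.7428358247256
tip pred crop 384.03538982097416 223.5480489630075
tip pred crop 384.7041439821493 216.31502758436568
[ 0.44768554 -0.25345376  0.10729027]
[ 0.44483379 -0.2663647   0.1080098 ]
[ 0.44625046 -0.26098569  0.10555322]
[ 0.44899744 -0.24728538  0.10543827]
rest side ((449.0069580078125, -271.9462585449219), (37.234130859375, 35.70270538330078), 80.22296142578125) 90
shank 54 [ 0.44828633 -0.25697944  0.10739164] 0.10732843466082254 [ 0.44376851 -0.27226513  0.10263025] [ 0.45336063 -0.2439033   0.11236134]
[0.12047691 0.47924642] -6.869709074664099 x at y=-.2727 0.4463923676564096
```

```bash
python3 -c "
from h import *
go(.4425,-.3131,.04,1.571-.166)"
```

```text
d [-0.0015  0.0025  0.0606] turn 0.001
```

Request:
{"op": "shift_gripper", "data": {
  "rows": {"deltas": [[0.01, 0, 0.4, 6, 0], [0.01, -0.2, 0.54, 9, 0], [0.01, -0.2, 0.54, 11, 0], [0.01, -0.2, 0.54, 12, 0], [0.01, -0.2, 0.54, 12, 0], [0.01, -0.2, 0.54, 12, 0]]}
}}

```text
clock: 6.18
position: [0.4445, -0.3153, 0.0427]
tcp_rot: [3.141, 0.001, 1.405]
ft_force: [0.0, -0.0, 0.0]
opening: 0.016
gripper_force: 58.8
```

```bash
python3 - <<'E'
from h import *
st()
a=snap('side')['pixels'][130:200,260:340];b=snap('top')['pixels'][190:260,290:370]
cv2.imwrite('pics/e.png',cv2.resize(np.hstack([a,b]),None,fx=5,fy=5,interpolation=cv2.INTER_CUBIC))
E
```

```text
6.17 [ 0.4445 -0.3153  0.0427] [3.1406e+00 6.0000e-04 1.4048e+00] [ 0. -0.  0.] 0.016 58.75662088394165 [-0.75  0.31  1.92 -0.    0.91 -0.58]
```

View pics/e.png

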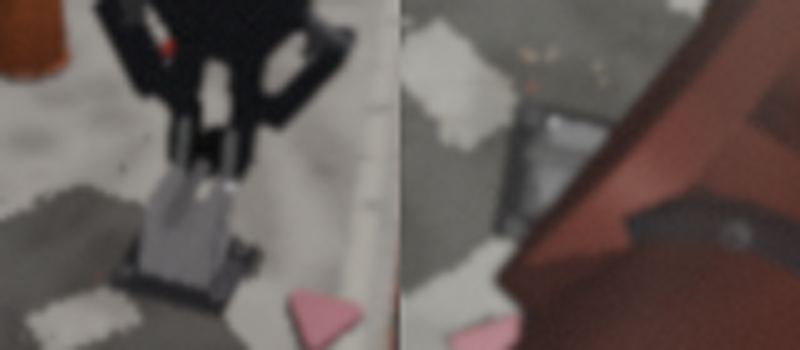

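Converted, -0.0015 m is -0.3, 0.0015 m is 0.3.

Request:
{"op": "shift_gripper", "data": {
  "rows": {"deltas": [[0.01, 0.3, -0.3, 0.6, 0], [0.01, 0.3, -0.3, 1.2, 0], [0.01, 0.3, -0.3, 1.2, 0], [0.01, 0.3, -0.3, 1.2, 0]]}
}}

```text
clock: 6.78
position: [0.4428, -0.3131, 0.036]
tcp_rot: [-3.142, -0.0, 1.405]
ft_force: [0.2, -0.1, -0.8]
opening: 0.016
gripper_force: 58.8
```

```bash
python3 -c "
from h import *
st();d=bot.get_state();print(d['moment'])"
```

```text
6.78 [ 0.4428 -0.3131  0.036 ] [-3.1415e+00 -1.0000e-04  1.4048e+00] [ 0.2 -0.1 -0.8] 0.016 58.76437872648239 [-0.74  0.32  1.93  0.    0.89 -0.58]
[ 0.00078416 -0.0174524  -0.00396259]
```

Converted, 0.002 m is 0.4, 0.001 m is 0.2.

Request:
{"op": "shift_gripper", "data": {
  "rows": {"deltas": [[0.01, 0, 0, 0.2, 0], [0.01, 0, 0, 0.4, 0], [0.01, 0, 0, 0.4, 0]]}
}}

```text
clock: 7.15
position: [0.443, -0.3133, 0.035]
tcp_rot: [-3.141, -0.0, 1.405]
ft_force: [-1.9, 1.9, 6.6]
opening: 0.0164
gripper_force: 59.5
```

```bash
python3 -c "
from h import *
st();d=bot.get_state();print(d['moment'])
c=snap('side');P=cloud(c)
for v in range(158,180,1):print(v,(P[v,288:312,2]*1000).astype(int))"
```

```text
7.15 [ 0.443  -0.3133  0.035 ] [-3.1415e+00 -1.0000e-04  1.4049e+00] [-1.9  1.9  6.6] 0.0164 59.52388286590576 [-0.74  0.32  1.93  0.    0.89 -0.58]
[0.38579967 0.32118556 0.05155417]
158 [ 0  0  0  0  0 -3 52 53 57 56 58 54 49 -2 47 48 47 61 66 67 66 66 65 67]
159 [ 0 -2  0  0  0  0 50 51 54 53 57 51 41 46 43 47 49 61 61 62 62 63 61 54]
160 [ 0 -2  0 -2  0  2 48 49 52 53 54 46 44 46 49 45 47 56 58 58 56 58 58 50]
161 [  0   0   0   0   0  -2  45  45  49  49  50  42  46  48  47  48  47  55
 606  55  54  55  54  47]
162 [-1  3 -2  0  0 39 42 41 48 45 44 46 46 48 47 47 51 53 54 51 51 53 53  0]
163 [ 0  0  0  0 -1 37 38 39 43 43 44 45 47 48 48 47 48 49 50 46 48 50 46  0]
164 [ 0 -1 -1  0  0 49 50 50 49 42 43 43 46 42 46 45 43 47 46 45 43 44 42  0]
165 [ 0  0 -1  1 49 50 51 48 50 45 40 40 43 43 43 43 41 43 43 41 41 43 37 -1]
166 [ 0 -1  0  0 50 48 49 50 48 33 38 42 43 42 39 49 49 48 40 38 37 39 35  0]
167 [ 1  0  0 48 50 50 48 47 46 32 42 41 43 41 50
[... 314 characters left out ...]
37 43 42 42 39 50 48 50 50 48 44 36 -2  1  0  1 -1]
172 [-1 46 44 46 47 45 40 43 43 44 40 50 49 48 48 49 47 39 34 -1 -1  0  0  0]
173 [ 0 42 43 42 45 41 36 42 43 41 35 50 47 49 51 48 42 36 28 -2  0  0  1  0]
174 [-1 39 40 41 42 38 44 42 42 41 34 46 47 46 49 47 38 34  0  1  0 -1  0  0]
175 [ 6 36 36 39 39 36 44 42 44 35 43 43 44 44 48 43 34 29  1  0  0  0  0  0]
176 [31 32 35 33 35 40 43 43 41 37 39 42 39 42 42 37 31 23  0 -1 -1  0  0  0]
177 [30 30 33 31 33 41 42 42 35 35 36 38 38 40 40 33 28 21 -1  0 -1  0  0  1]
178 [28 27 29 27 30 38 37 30 32 33 34 35 36 36 36 29 22 16  5 -1  0  0  1  1]
179 [ 25  25  27  26  24 606  27  28  28  31  30  32  33  33  32  28  19  13
 606  10  11   9   6  -1]
```

The shank lies in the notch with its top at about 43 mm and touches the floor. Releasing and rising.

Converted, -0.12 m is -24, -0.07 m is -14.

Request:
{"op": "shift_gripper", "data": {
  "rows": {"deltas": [[0.03, 0, 0, -0.3, 0], [0.05, 0, 0, -0.3, 0], [0.05, 0, 0, -0.3, 0], [0.05, 0, 0, -0.3, 0], [0.05, 0, 0, -4, 0], [0.05, 0, 0, -14, 0], [0.05, 0, 0, -24, 0], [0.05, 0, 0, -24, 0], [0.05, 0, 0, -24, 0]]}
}}

```text
clock: 8.32
position: [0.4429, -0.3132, 0.155]
tcp_rot: [3.141, 0.001, 1.405]
ft_force: [-0.1, -0.1, -0.4]
opening: 0.0498
gripper_force: 0.0
```

```bash
python3 - <<'E'
from h import *
st();go(.4353,.0322,.155,1.835)
a=snap('side');P=cloud(a)
for n in('side','top'):
    c=a if n=='side' else snap('top');P=cloud(c)
    Q=P.reshape(-1,3);m=(Q[:,2]>.05-.011)&(Q[:,2]<.047)&(np.hypot(Q[:,0]-.448,Q[:,1]+.272)<.013);print(n,m.sum(),Q[m].mean(0) if m.any() else 0)
    m=(Q[:,2]>.035)&(Q[:,2]<.055)&(np.hypot(Q[:,0]-.441,Q[:,1]+.313)<.02);print(' knob',m.sum(),Q[m].mean(0) if m.any() else 0)
cv2.imwrite('pics/f.png',cv2.resize(a['pixels'][130:200,260:340],None,fx=5,fy=5,interpolation=cv2.INTER_CUBIC))
E
```

```text
8.32 [ 0.4429 -0.3132  0.155 ] [3.1405e+00 7.0000e-04 1.4049e+00] [-0.1 -0.1 -0.4] 0.0498 0.0 [-0.74  0.13  1.88 -0.    1.12 -0.58]
d [ 3.394e-01 -6.460e-02 -3.000e-04] turn -0.43
side 28 [ 0.45124171 -0.27207698  0.0429523 ]
 knob 63 [ 0.44269991 -0.30899935  0.04538623]
top 50 [ 0.45001084 -0.27102594  0.04350024]
 knob 0 0
```

View pics/f.png

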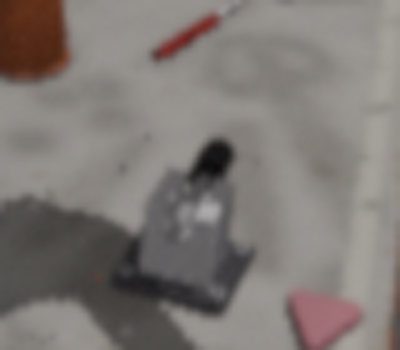

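The pin lies in the notch with its knob at (213,157). Now moving over the bar.

Converted, 0.3394 m is 67.88, 0.285 m is 57, -0.43 rad is -2.15.

Request:
{"op": "shift_gripper", "data": {
  "rows": {"deltas": [[0.05, 11, -2.1, 0, -0.35], [0.05, 22, -4.2, 0, -0.7], [0.05, 34, -6.5, 0, -1.05], [0.05, 46, -8.7, 0, -1.45], [0.05, 57, -10.8, 0, -1.8], [0.05, 67.88, -12.92, 0, -2.15], [0.05, 67.88, -12.92, 6, -2.15], [0.05, 67.88, -12.92, 9, -2.15], [0.05, 67.88, -12.92, 9, -2.15]]}
}}

```text
clock: 9.55
position: [0.4331, 0.032, 0.1069]
tcp_rot: [-3.136, -0.002, 1.834]
ft_force: [-1.2, 0.8, -0.3]
opening: 0.0501
gripper_force: 0.0
```

```bash
python3 - <<'E'
from h import *
st();go(.4353,.0335,.054,1.835)
a=snap('side')['pixels'][200:320,150:310]
cv2.imwrite('pics/g.png',cv2.resize(a,None,fx=5,fy=5,interpolation=cv2.INTER_CUBIC)[:600])
E
```

```text
9.55 [0.4331 0.032  0.1069] [-3.1363e+00 -1.8000e-03  1.8339e+00] [-1.2  0.8 -0.3] 0.0501 0.0 [-0.09 -0.02  2.15 -0.    1.02 -0.35]
d [0.0008 0.0028 0.0528] turn -0.001
```

View pics/g.png

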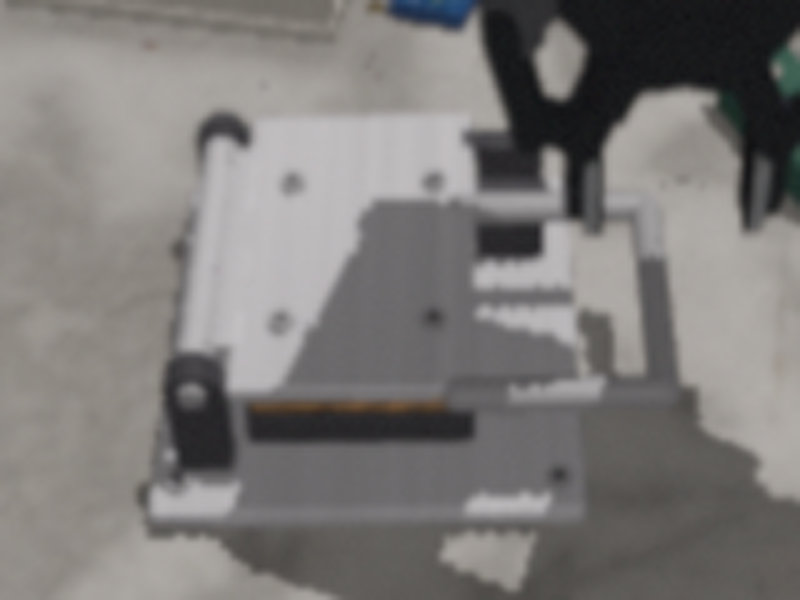

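The fingers at (590,210) and (765,210) straddle the bar at (650,250). I'll descend and close.

Converted, 0.03 m is 6, 0.0528 m is 10.56.

Request:
{"op": "shift_gripper", "data": {
  "rows": {"deltas": [[0.05, 0.16, 0.4, 6, 0], [0.05, 0.16, 0.4, 10.56, 0], [0.05, 0.16, 0.4, 10.56, 0], [0.01, 0.16, 0.4, 10.56, 0], [0.005, 0.16, 0.4, 10.56, 0], [0.005, 0.16, 0.4, 10.56, 0], [0.005, 0.16, 0.4, 10.56, 0], [0.005, 0.16, 0.4, 10.56, 0]]}
}}

```text
clock: 10.6
position: [0.437, 0.0329, 0.0577]
tcp_rot: [-3.141, 0.001, 1.835]
ft_force: [-4.0, -2.5, 5.7]
opening: 0.0099
gripper_force: 58.5
```

```bash
python3 - <<'E'
from h import *
st()
E
```

```text
10.6 [0.437  0.0329 0.0577] [-3.1407e+00  1.2000e-03  1.8354e+00] [-4.  -2.5  5.7] 0.0099 58.48536193370819 [-0.08  0.08  2.17 -0.    0.9  -0.35]
```

Converted, -0.0937 m is -18.74, -0.0796 m is -15.92.

Request:
{"op": "shift_gripper", "data": {
  "rows": {"deltas": [[0.005, 0, 0.04, -1.6, 0], [0.005, 0, 0.16, -3.32, 0], [0.005, 0, 0.66, -6.6, 0], [0.005, 0, 1.48, -9.82, 0], [0.005, 0, 2.62, -12.92, 0], [0.005, 0, 4.06, -15.92, 0], [0.005, 0, 5.8, -18.74, 0], [0.005, 0, 5.8, -18.74, 0]]}
}}

```text
clock: 11.6
position: [0.4629, 0.04, 0.1514]
tcp_rot: [-3.135, 0.001, 1.836]
ft_force: [-7.9, -7.1, 4.4]
opening: 0.0096
gripper_force: 58.6
```

```bash
python3 - <<'E'
from h import *
st()
E
```

```text
11.6 [0.4629 0.04   0.1514] [-3.1346e+00  1.3000e-03  1.8360e+00] [-7.9 -7.1  4.4] 0.0096 58.63086819648743 [-0.06 -0.02  2.06 -0.    1.11 -0.33]
```

Converted, 0.0768 m is 15.36, 0.0692 m is 13.84.

Request:
{"op": "shift_gripper", "data": {
  "rows": {"deltas": [[0.005, 0, 1, -1.36, 0], [0.005, 0, 3.1, -3.9, 0], [0.005, 0, 5.5, -6.2, 0], [0.005, 0, 8.1, -8.24, 0], [0.005, 0, 10.9, -10.04, 0], [0.005, 0, 13.84, -11.54, 0], [0.005, 0, 15.36, -12.2, 0], [0.005, 0, 15.36, -12.2, 0]]}
}}

```text
clock: 12.6
position: [0.5394, 0.0607, 0.2155]
tcp_rot: [-3.141, 0.001, 1.835]
ft_force: [-7.6, -3.5, 13.1]
opening: 0.0096
gripper_force: 62.2
```

```bash
python3 - <<'E'
from h import *
st()
E
```

```text
12.6 [0.5394 0.0607 0.2155] [-3.1410e+00  1.4000e-03  1.8351e+00] [-7.6 -3.5 13.1] 0.0096 62.23822295665741 [-0.02  0.07  1.83 -0.    1.24 -0.28]
```

```bash
python3 - <<'E'
from h import *
c=snap('side');a=c['pixels'][130:290,140:300]
cv2.imwrite('pics/i.png',cv2.resize(a,None,fx=3.7,fy=3.7,interpolation=cv2.INTER_CUBIC))
E
```

```text
(no output)
```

View pics/i.png

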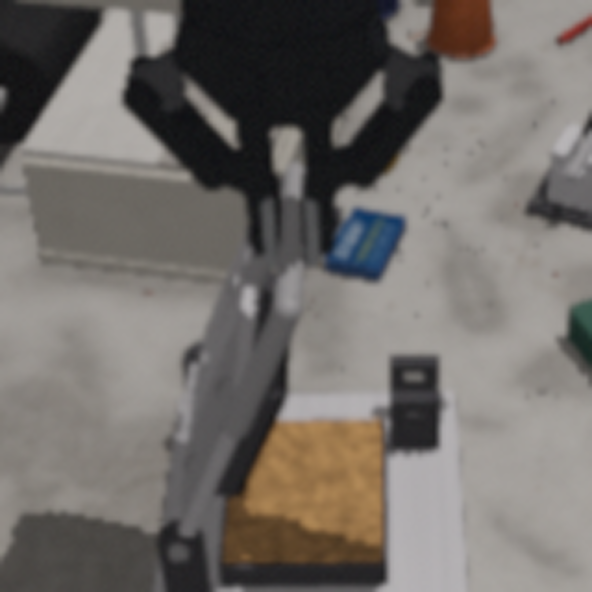

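The bar is gripped between the fingertips at (290,230). The left arm runs from the hinge at (180,550) to the bar end at (290,285), and nothing is in the way. I'll measure the angle from depth.

```bash
cat >> h.py <<'E'
def ang(show=True):
    c=snap('side');P=cloud(c).reshape(-1,3)
    yw=.264;R=np.array([[np.cos(yw),np.sin(yw)],[-np.sin(yw),np.cos(yw)]])
    q=(P[:,:2]-np.array([.4353,.0335]))@R.T  # jig axes about closed bar middle; hinge at x=.166
    m=(q[:,1]>.036)&(q[:,1]<.056)&(P[:,2]>.11)&(P[:,2]<.30)&(q[:,0]>-.02)&(q[:,0]<.26)
    x=.166-q[m,0];z=P[m,2]-.062;r=np.hypot(x,z);a=np.arctan2(z,x)
    k=(r>.11)&(r<.176)
    print('n',k.sum(),'ang',np.median(a[k]).round(3),np.percentile(a[k],[10,90]).round(3),'rmax',np.percentile(r,[90,99]).round(4))
E
python3 -c "
from h import *
ang()"
```

```text
n 283 ang 1.22 [1.185 1.249] rmax [0.1686 0.1708]
```

Units first: shifts go in units of 5 mm and turns go in units of 0.2 rad. So 0.065 m is 13, 0.0575 m is 11.5.

Request:
{"op": "shift_gripper", "data": {
  "rows": {"deltas": [[0.005, 0, 1.5, -0.7, 0], [0.005, 0, 3.16, -1.3, 0], [0.005, 0, 6.4, -2.08, 0], [0.005, 0, 9.7, -2.48, 0], [0.005, 0, 11.5, -2.54, 0], [0.005, 0, 13, -2.54, 0], [0.005, 0, 13, -2.54, 0]]}
}}

```text
clock: 13.58
position: [0.6032, 0.0779, 0.2259]
tcp_rot: [3.139, 0.001, 1.835]
ft_force: [-1.4, -3.1, 6.2]
opening: 0.0098
gripper_force: 63.6
```

```bash
python3 - <<'E'
from h import *
st();ang()
E
```

```text
13.57 [0.6032 0.0779 0.2259] [3.1388e+00 1.3000e-03 1.8348e+00] [-1.4 -3.1  6.2] 0.0098 63.62341046333313 [ 0.01  0.19  1.67 -0.    1.27 -0.25]
n 267 ang 1.61 [1.583 1.642] rmax [0.1687 0.1713]
```

Request:
{"op": "shift_gripper", "data": {
  "rows": {"deltas": [[0.005, 0, 1.4, 0.06, 0], [0.005, 0, 2.8, 0.2, 0], [0.005, 0, 3.9, 0.32, 0], [0.005, 0, 3.9, 0.32, 0], [0.005, 0, 3.9, 0.32, 0], [0.005, 0, 3.9, 0.32, 0], [0.005, 0, 3.9, 0.32, 0]]}
}}

```text
clock: 14.5
position: [0.6215, 0.0829, 0.2235]
tcp_rot: [3.14, 0.001, 1.835]
ft_force: [-1.9, -3.1, 6.9]
opening: 0.0099
gripper_force: 64.4
```

```bash
python3 - <<'E'
from h import *
st();ang()
E
```

```text
14.5 [0.6215 0.0829 0.2235] [3.1399e+00 1.0000e-03 1.8347e+00] [-1.9 -3.1  6.9] 0.0099 64.39923048019409 [ 0.02  0.24  1.63 -0.    1.28 -0.24]
n 301 ang 1.718 [1.692 1.754] rmax [0.1688 0.1717]
```

```bash
python3 - <<'E'
from h import *
c=load('side');Q=cloud(c).reshape(-1,3)
m=(Q[:,2]>.039)&(Q[:,2]<.047)&(np.hypot(Q[:,0]-.448,Q[:,1]+.272)<.013);print(m.sum(),Q[m].mean(0))
if m.sum()>10: print(bot.sign_off())
E
```

```text
26 [ 0.45140271 -0.27269911  0.04269211]
the job is handed in; nothing more can be done
None
```

I laid the pin in the rest's notch and let go. The gripper now holds the flap still at about 1.72 rad, its balance point, and the job is handed in at about 15 s of the 61 s limit; the verdict was not shown.

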